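Park the washed air sleeve at the top of the drain rack

TASK

Push the gold-coloured shock air sleeve up its sloped lane of the aluminium drain rack with your fingertips, until it drops over the lip into the cradle and lies home against the upper stop, so that it cannot roll back down. Only push it: do not pick it up or lift it out of its lane. Leave the black sleeve and everything else on the bench where they are.

Things in the scene. Friction and masses are not known exactly. Their poses are not given: they have to be found in the camera images.
- rack: Fixed aluminium drain rack, two lanes side by side, 150 mm wide, 218 long; yaw within 0.5 rad. Origin on the bench under its middle; z up, y level and uphill along the lanes, x across them. Lane centres at x = -36 and +36 mm, lanes 66 wide; side walls 6 thick, 14 above the floor. Floor rises 8 degrees from y = -110 (height 16) to the lip, y = 58 (height 40). A home sleeve's centre: y = 76, z = 56 mm.
- ramp: The sloped lane floor (part of the rack). Origin on its surface at the lower edge, midway across; y runs up the slope, z is square to it; lip at y = 170 mm. At the lower end each lane has two blue corner tabs, 10 mm wide, 8 long, 12 high, against which a sleeve rests; between them the end is open over 46 mm, so fingertips can come down behind the sleeve.
- gold_sleeve: Gold-coloured air sleeve: smooth rigid cylinder with dark ends, 46 mm in diameter, 60 long, about 0.14 kg, lying across the lower end of one lane (either), centre at rack y = -84, z = 43 mm. Origin at its centre, x along its axis; y and z turn as it rolls. It rolls and slides freely and runs back down if let go before it is over the lip.
- black_sleeve: Black air sleeve of the same size, resting at the lower end of the other lane; origin at its centre. To be left there.
- front_lane_stop (a point): Point on the face of the upper stop in the middle of the lane at rack x = -36 mm, about where a home sleeve touches. The stop is a plate across both lanes at rack y = 99 mm; its top, with a blue band, is 92 mm above the bench. Between lip and stop lies the cradle: 41 mm long, floor 5 mm below the lip and tipped 5 degrees down to the stop.
- back_lane_stop (a point): The same for the lane at rack x = +36 mm.
- oil_bottle: Red plastic oil bottle, 68 mm in diameter, 190 mm high, loose; origin under its centre. Leave it.
- grease_tub: White and yellow tub, 90 mm in diameter, 75 mm high, loose; origin under its centre. Leave it.
- blue_dish: Shallow blue dish, 130 mm in diameter, 25 mm high, loose; origin under its centre. Leave it.
- wrench: Steel wrench, 160 mm long, lying flat along its own x. Leave it.
- screwdriver: Screwdriver lying along its own x. Leave it.
- collar: Dark steel collar, 40 mm in diameter, 12 mm high, lying flat; origin under its centre. Leave it.
Mind the look-alikes: they are no part of the job. What is shaped like the gold_sleeve but white is not meant.

How it is judged:
By the outcome, as a careful person would: the job done as asked, in the order asked, and still so for the second after the job is handed in, with the robot touching nothing.
It also fails if it takes over 40 s, if anything falls off the work surface, if the arm or the gripper's body presses on something with over 40 N, if the wrist force passes 120 N, or if a joint passes its speed limit or range.

ROBOT

A 6-joint arm with a two-finger parallel gripper is mounted at the origin on the work surface. World frame = base frame: x ahead of the robot, y to its left, z up, the work surface at z = 0. Lengths are in m, angles in degrees, forces in N, time in s.
With the tool pointing down it reaches from about 0.375 to 0.9 m from the base axis. Payload 3.1 kg.
Tool frame: the origin (TCP) lies on the centre line of the jaws, within the pads' length; the fingertips stand 25 mm ahead of it and the grasp point (between the pads) lies 6 mm ahead of it; y points along the fingers, x is the direction in which the jaws open and shut, and the axes are right-handed (so a half turn about y gives the same grasp; the last joint's range is limited). The gripper opens to 87 mm and grips with 3 to 60 N. Pads are 19 mm wide; open, the fingers measure 117 mm over their backs; the gripper's body (75 mm by 190 mm) begins 51 mm behind the grasp point.
Start: joints at [57.725, 30.224, 82.088, -0, 67.689, -10.227], TCP at [0.235, 0.579, 0.248] pointing down, gripper open.
Joint ranges: [-176.69, 176.69], [-43.24, 126.21], [12.49, 139.97], [-82, 262], [0, 151.66], [-163.58, 163.58]. Speed limits (degrees/s): [159.86, 159.86, 180, 180, 180, 180].

INTERFACE

Orientations are given as a 3x3 rotation matrix whose columns are the frame's x, y, z axes.
In Python, from rig import * gives the robot as it stands.
- The arm moves only by the tool play_rows, never from a script. Its argument "commands" is a list of rows, each a list of 2 entries, a list of its own where there are three numbers: the shift along the world's x, y, z in m, then the turn, a rotation vector about the world's x, y, z in rad. A call has 1 to 10 rows; each row is the pose to reach, as a shift and turn from the pose commanded when the call began; what a row does not reach only later rows make up. A row lasts 1/8 s, in which the tool goes at most 62.5 mm and 10.7 degrees, less where a joint would pass 70% of its speed; a pose out of reach is approached as far as the arm can. A call with a gripper value outside its range is refused whole. "gripper" is the finger opening in m, from 0 to 0.087, set as the call begins (left out, the last holds). The fingers move at their own pace and stop on an object; the grip force is fixed at half the most. Time passes only in rows, so rows that repeat a pose let the fingers close. It gives the time, the measured TCP pose, the force and the opening at its end, in the units of the state.
- read_state(): the state, without advancing time (a new reading comes with each control period).
- capture(name): name is "scene" or "side" or "wrist"; returns a dict with "frame" (384x512x3 uint8, red, green, blue), "depth" (384x512 float32, m along the optical axis (not along the pixel's ray), 0 where there is no reading), "mtx" (3x3 intrinsics, pixels), "cam_to_world" (4x4, takes a point from camera to world coordinates); the wrist camera has in their place "hand_eye" (4x4, takes a point from camera to tool coordinates, whose origin is the TCP and whose axes are the tool frame's). Camera axes: x right, y down, z forward; pixel columns grow to the right and rows downward; lengths in m; the calibration is good to about 2 mm. A picture is of the moment at which its call begins: read the wrist's pose just before it.
- hand_in(): hands the job in, once; it reports no verdict.
The state is a dict: "time_s": time; "joint_positions": joint angles; "qvel": joint speeds; "tau": joint torques, N m; "position": TCP position; "tcp_rot": TCP orientation; "force": force on the tool from outside, world axes, zero at the start; "moment": the same for the moment, N m; "opening": opening from 0.0 (shut) to 1.0 (fully open).
Only numpy, scipy, OpenCV 4.12 (cv2) and the standard library are available. Lean on these libraries where they do the work, as an engineer would, in place of code of your own. Each camera call takes 0.05 s, during which the arm holds its last target. There are 200 camera calls.

## Working session

There is one attempt and no reset: what is moved stays moved. The work goes in short steps, Python scripts to look and compute and a tool call to move; the robot and the scene stay as the last step left them, time stands still between calls to the robot, and variables do not carry over. Pictures are saved under pics/ and viewed, about 8 in all and at most 12, crops included, and the job is handed in when it is done.

Besides the shell and the picture viewer there is one more tool, called as name([rows], argument=value, ...), one row to a line, values as JSON. play_rows: Moves the arm, as the interface text tells. Its arguments: {"type":"object","properties":{"commands":{"type":"array"},"gripper":{"type":"number"}},"required":["commands"]}

```bash
ls; mkdir -p pics
python3 - <<'E'
from rig import *
import cv2, numpy as np, pickle
s=read_state(); print(s['time_s'],s['position'],s['tcp_rot'],s['opening'],s['force'])
d={}
for n in ("scene","side"):
    c=capture(n); d[n]=c; print(n,c['mtx'],c['cam_to_world'])
pickle.dump(d,open('d.pkl','wb'))
im=np.vstack([d[n]['frame'] for n in d])
cv2.imwrite('pics/a.png',cv2.resize(d['scene']['frame'][:,:,::-1],(768,576)))
cv2.imwrite('pics/b.png',cv2.resize(d['side']['frame'][:,:,::-1],(768,576)))
E
```

```text
pics
0.0 [0.23420235 0.57872145 0.24658877] [[ 3.75387088e-01 -1.16841308e-03 -9.26867396e-01]
 [ 9.26865713e-01 -1.81146326e-03  3.75388690e-01]
 [-2.11759529e-03 -9.99997677e-01  4.02962104e-04]] 0.9993345090237649 [-0.49235744 -0.15094882  0.27252279]
scene [[480.63545559   0.         251.57788199]
 [  0.         480.63545559 183.52475272]
 [  0.           0.           1.        ]] [[-0.82843774  0.35803225 -0.43070154  1.17781749]
 [ 0.56003146  0.53977688 -0.62849478  0.88031025]
 [ 0.00746133 -0.76187521 -0.64768086  0.96984854]
 [ 0.          0.          0.          1.        ]]
side [[388.16565864   0.         252.24678132]
 [  0.         388.16565864 194.17441264]
 [  0.           0.           1.        ]] [[ 0.84695462 -0.27740549  0.45355713  0.16287374]
 [-0.53150607 -0.42091096  0.73507501 -0.69681659]
 [-0.01300668 -0.86364354 -0.50393518  0.53484023]
 [ 0.          0.          0.          1.        ]]
```

View pics/a.png

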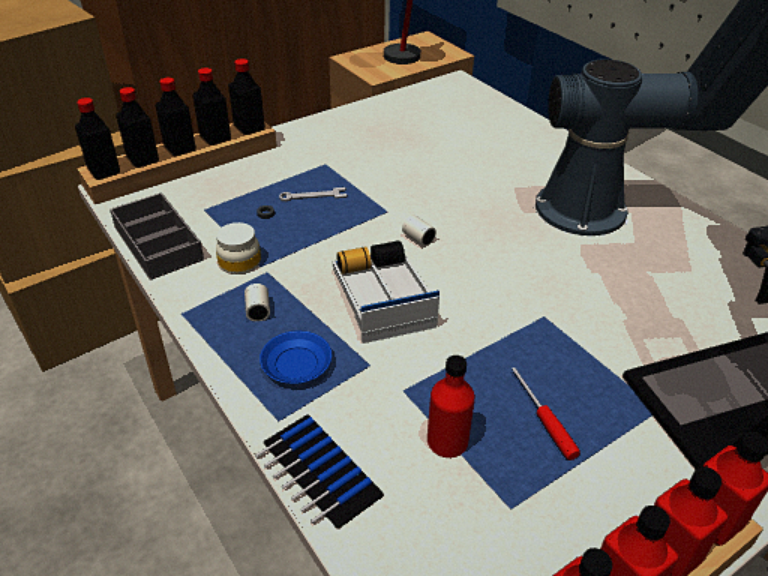

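View pics/b.png

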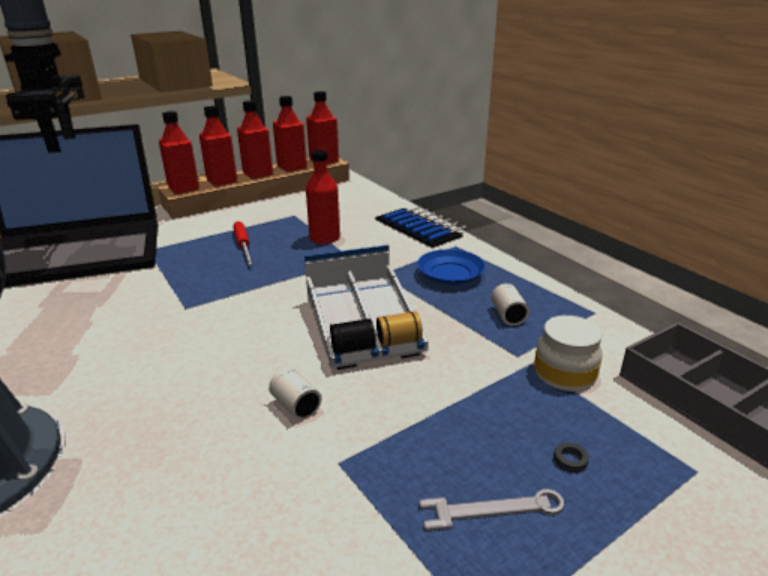

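The gold sleeve could be taken for these (768-px scene picture): the black sleeve (388,252), white sleeves at (420,231) and (257,302), or the yellow-banded tub (238,250). My choice is the gold cylinder in the rack at (353,259), side view (400,329). It is in the right-hand lane seen uphill, rack x=+36. Next I measure the rack and check the choice in a crop.

```bash
cat > h.py <<'E'
import numpy as np, cv2
def pts(c,mask,T=None):
    T=c['cam_to_world'] if T is None else T
    v,u=np.nonzero(mask&(c['depth']>0)); z=c['depth'][v,u]; K=c['mtx']
    P=np.c_[(u-K[0,2])/K[0,0]*z,(v-K[1,2])/K[1,1]*z,z]
    return P@T[:3,:3].T+T[:3,3], np.c_[u,v]
def hsv(c): return cv2.cvtColor(c['frame'],cv2.COLOR_RGB2HSV)
def goldm(c): return cv2.inRange(hsv(c),(12,110,70),(28,255,255))>0
def bluem(c): return cv2.inRange(hsv(c),(100,120,50),(125,255,255))>0
E
python3 - <<'E'
import pickle; from h import *
d=pickle.load(open('d.pkl','rb'))
for n,c in d.items():
    P,uv=pts(c,goldm(c)); 
    near=(abs(P[:,2]-.045)<.035)
    # roi around sleeve pixel
    g={'scene':(236,172),'side':(267,219)}[n]
    k=near&(np.hypot(*(uv-g).T)<25)
    print(n,'gold',k.sum(),P[k].mean(0),P[k].min(0),P[k].max(0))
    g=P[k].mean(0)
    Q,_=pts(c,bluem(c)); k=(abs(Q[:,2]-.086)<.012)&(np.hypot(*(Q-g)[:,:2].T)<.3)
    Q=Q[k]; r=cv2.minAreaRect(Q[:,:2].astype(np.float32)); print('band',len(Q),Q.mean(0),r, cv2.boxPoints(r).round(3).tolist())
a=d['scene']['frame'][130:240,200:310,::-1]; b=d['side']['frame'][155:265,190:300,::-1]
cv2.imwrite('pics/c.png',cv2.resize(np.hstack([a,b]),(800,400),interpolation=cv2.INTER_CUBIC))
E
```

```text
scene gold 219 [ 0.57800558 -0.07721079  0.05679719] [ 0.54368781 -0.10632528  0.03325448] [ 0.60908099 -0.05991072  0.06729789]
band 53 [0.59551732 0.10308695 0.08982582] ((0.5953531265258789, 0.10294283926486969), (0.007989567704498768, 0.14441435039043427), 73.41828155517578) [[0.5249999761581421, 0.11999999731779099], [0.6629999876022339, 0.07900000363588333], [0.6660000085830688, 0.0860000029206276], [0.5270000100135803, 0.12700000405311584]]
side gold 397 [ 0.56814648 -0.09971099  0.05561354] [ 0.53808219 -0.11817362  0.02664328] [ 0.62268914 -0.03625966  0.06565438]
band 63 [0.59353594 0.1011885  0.08666289] ((0.5912786722183228, 0.10195346176624298), (0.00769432820379734, 0.14550383388996124), 73.38788604736328) [[0.5199999809265137, 0.11900000274181366], [0.6600000262260437, 0.07699999958276749], [0.6620000004768372, 0.08500000089406967], [0.5230000019073486, 0.12600000202655792]]
```

View pics/c.png

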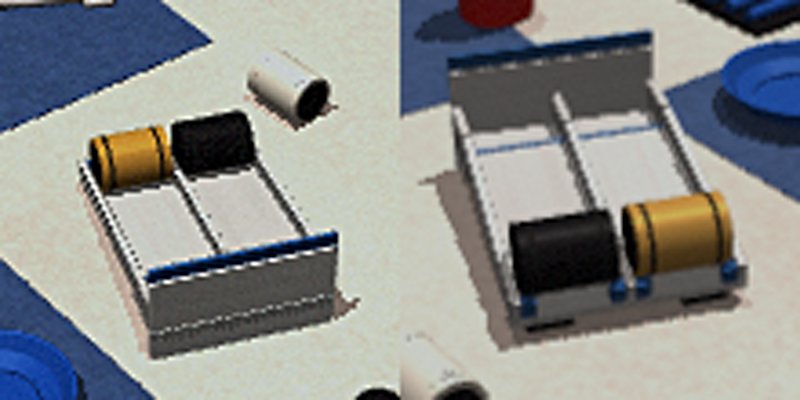

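The crop confirms the gold sleeve. It lies at the lower end of the right-hand lane, with the blue lip and the stop band uphill. The band gives yaw −16.5° and rack origin about (0.564, 0.004). That predicts the sleeve at (0.575, −0.087), against a two-view mean of (0.573, −0.088). I now move to behind the sleeve with the jaws shut and across the lane.

play_rows([
  [[0.02,-0.046,0],[0,0,-0.147]],
  [[0.041,-0.092,0],[0,0,-0.295]],
  [[0.062,-0.138,0],[0,0,-0.442]],
  [[0.083,-0.184,0],[0,0,-0.59]],
  [[0.104,-0.23,0],[0,0,-0.737]],
  [[0.125,-0.276,0],[0,0,-0.885]],
  [[0.146,-0.322,0],[0,0,-1.032]],
  [[0.167,-0.368,0],[0,0,-1.18]],
  [[0.188,-0.414,0],[0,0,-1.327]],
  [[0.209,-0.46,0],[0,0,-1.475]],
], gripper=0)

```text
time_s: 1.35
position: [0.4439, 0.1177, 0.2474]
tcp_rot: [[0.957, -0.0, 0.29], [-0.29, 0.0, 0.957], [-0.0, -1.0, 0.0]]
force: [1.1, 0.5, -0.3]
opening: 0.015
```

play_rows([
  [[0.02,-0.044,0],[0,0,0]],
  [[0.04,-0.088,0],[0,0,0]],
  [[0.06,-0.132,0],[0,0,0]],
  [[0.08,-0.176,0],[0,0,0]],
  [[0.1,-0.22,0],[0,0,0]],
  [[0.116,-0.255,-0.02],[0,0,0]],
  [[0.116,-0.255,-0.05],[0,0,0]],
  [[0.116,-0.255,-0.05],[0,0,0]],
])

```text
time_s: 2.35
position: [0.5575, -0.1353, 0.1949]
tcp_rot: [[0.958, -0.006, 0.286], [-0.286, 0.003, 0.958], [-0.007, -1.0, 0.001]]
force: [-0.4, 0.2, 0.0]
opening: 0.005
```

Run:
```python
from rig import *; from h import *
s=read_state(); w=capture('wrist'); c=capture('side')
print(s['time_s'],s['position'],s['tcp_rot'].round(3) if hasattr(s['tcp_rot'],'round') else s['tcp_rot'],s['opening'],s['force'],s['joint_positions'])
T=np.eye(4); T[:3,:3]=s['tcp_rot']; T[:3,3]=s['position']; T=T@w['hand_eye']
ex=np.array([.959,-.284]);ey=np.array([.284,.959])
def rk(P): q=P[:,:2]-[.564,.004]; return np.c_[q@ex,q@ey,P[:,2]]
P,_=pts(w,goldm(w),T); P=P[(P[:,2]>.02)&(P[:,2]<.08)]
if len(P): R=rk(P); print('gold rack lo/hi',np.percentile(R,[1,50,99],axis=0).round(4)); print('at top', R[R[:,2]>np.percentile(R[:,2],95)].mean(0))
B,_=pts(w,bluem(w),T); R=rk(B); k=(R[:,2]>.015)&(abs(R[:,0])<.09)&(abs(R[:,1])<.13); R=R[k]
for lo,hi in((-.13,-.09),(.045,.07),(.09,.13)):
    q=R[(R[:,1]>lo)&(R[:,1]<hi)]
    if len(q): print('blue',len(q),np.percentile(q,[1,50,99],axis=0).round(4).tolist())
cv2.imwrite('pics/d.png',np.hstack([cv2.resize(w['frame'],(400,300)),cv2.resize(c['frame'],(400,300))])[:,:,::-1])
```

```text
2.35 [ 0.55750263 -0.13529778  0.19494169] [[ 0.958 -0.006  0.286]
 [-0.286  0.003  0.958]
 [-0.007 -1.     0.001]] 0.0049065784113889906 [-0.37940613  0.22142445  0.02947647] [-2.47987515e+01  3.02256187e+01  9.23113645e+01  3.15991862e-03
  5.78744139e+01 -8.18890276e+00]
gold rack lo/hi [[ 0.0055 -0.2052  0.0211]
 [ 0.0401 -0.0887  0.0625]
 [ 0.2562 -0.0649  0.0674]]
at top [ 0.03461775 -0.08655304  0.06718336]
blue 131 [[-0.0082, -0.1119, 0.0272], [0.0662, -0.1071, 0.252], [0.0779, -0.0983, 0.2743]]
```

View pics/d.png

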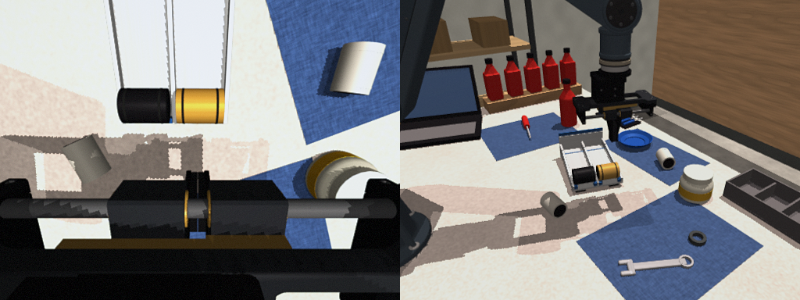

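The wrist view agrees: the sleeve is at rack (35, −86) mm and the tool at (33, −135) mm, behind it. The shut fingers line up with the open end of the gold lane. Now I descend.

play_rows([
  [[0.002,-0.001,-0.04],[0,0,0]],
  [[0.003,-0.001,-0.08],[0,0,0]],
  [[0.003,-0.001,-0.115],[0,0,0]],
  [[0.003,-0.001,-0.138],[0,0,0]],
  [[0.003,-0.001,-0.138],[0,0,0]],
])

```text
time_s: 3.08
position: [0.5623, -0.1359, 0.0593]
tcp_rot: [[0.959, -0.002, 0.284], [-0.284, 0.001, 0.959], [-0.002, -1.0, 0.0]]
force: [1.0, 0.5, -0.1]
opening: 0.004
```

play_rows([
  [[0.003,0.01,0.001],[0,0,0]],
  [[0.006,0.019,0.002],[0,0,0]],
  [[0.009,0.029,0.003],[0,0,0]],
  [[0.011,0.038,0.004],[0,0,0]],
  [[0.011,0.038,0.004],[0,0,0]],
])

```text
time_s: 3.7
position: [0.5737, -0.0976, 0.0638]
tcp_rot: [[0.959, 0.0, 0.284], [-0.284, 0.0, 0.959], [0.0, -1.0, 0.0]]
force: [0.6, -0.9, -0.0]
opening: 0.007
```

Run:
```python
from rig import *; from h import *
s=read_state(); c=capture('side'); e=capture('scene')
print(s['time_s'],s['position'],s['force'])
q=np.array(s['position'][:2])-[.564,.004]; print('rack',q@[.959,-.284],q@[.284,.959])
cv2.imwrite('pics/e.png',np.hstack([cv2.resize(e['frame'][110:250,180:320],(400,400)),cv2.resize(c['frame'][135:275,190:330],(400,400))])[:,:,::-1])
```

```text
3.7 [ 0.57366998 -0.09756165  0.06378838] [ 0.63237951 -0.89316048 -0.01175196]
rack 0.03811701435994405 -0.09465134664738399
```

View pics/e.png

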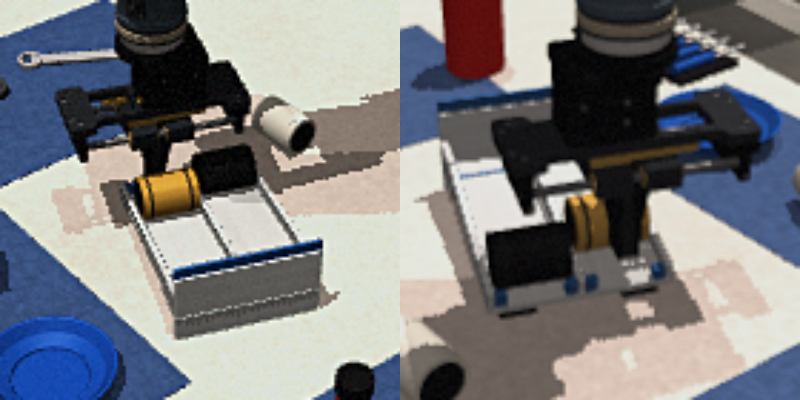

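The finger is between the tabs and the sleeve has left the tabs (scene crop 170,190). The contact force is about 1 N, so I push on up the lane.

play_rows([
  [[0.003,0.012,0.001],[0,0,0]],
  [[0.006,0.023,0.002],[0,0,0]],
  [[0.009,0.035,0.003],[0,0,0]],
  [[0.012,0.046,0.004],[0,0,0]],
  [[0.016,0.058,0.005],[0,0,0]],
  [[0.019,0.069,0.006],[0,0,0]],
  [[0.023,0.081,0.006],[0,0,0]],
  [[0.026,0.092,0.007],[0,0,0]],
  [[0.029,0.101,0.007],[0,0,0]],
  [[0.031,0.108,0.008],[0,0,0]],
])

```text
time_s: 5.05
position: [0.6047, 0.0099, 0.0715]
tcp_rot: [[0.959, -0.0, 0.285], [-0.285, -0.0, 0.959], [-0.0, -1.0, -0.0]]
force: [1.0, -1.9, 1.0]
opening: 0.007
```

play_rows([
  [[0.001,0.005,0],[0,0,0]],
  [[0.003,0.01,0],[0,0,0]],
  [[0.004,0.015,0],[0,0,0]],
  [[0.005,0.018,0],[0,0,0]],
  [[0.005,0.018,0],[0,0,0]],
  [[0.005,0.018,0],[0,0,0]],
])

```text
time_s: 5.8
position: [0.6095, 0.0272, 0.0715]
tcp_rot: [[0.958, -0.0, 0.285], [-0.285, -0.0, 0.958], [-0.0, -1.0, -0.0]]
force: [-0.4, 0.4, -0.2]
opening: 0.004
```

Run:
```python
from rig import *; from h import *
s=read_state(); c=capture('side'); e=capture('scene')
print(s['time_s'],s['position'],s['force'])
q=np.array(s['position'][:2])-[.564,.004]; print('rack',q@[.959,-.284],q@[.284,.959])
ex=np.array([.959,-.284]);ey=np.array([.284,.959])
for n in (c,e):
    P,_=pts(n,goldm(n)); q=P[:,:2]-[.564,.004]; R=np.c_[q@ex,q@ey,P[:,2]]
    R=R[(abs(R[:,0]-.036)<.045)&(abs(R[:,1])<.12)&(R[:,2]<.1)&(R[:,2]>.02)]
    if len(R): print(len(R),np.percentile(R,[2,50,98],axis=0).round(4).tolist())
cv2.imwrite('pics/f.png',np.hstack([cv2.resize(e['frame'][110:250,180:320],(400,400)),cv2.resize(c['frame'][135:275,190:330],(400,400))])[:,:,::-1])
```

```text
5.8 [0.60953945 0.02719133 0.0715282 ] [-0.39606731  0.41253602 -0.24448543]
rack 0.03708599980551032 0.035173688011722395
144 [[0.0049, 0.0513, 0.0456], [0.0186, 0.0577, 0.068], [0.0624, 0.0974, 0.0778]]
104 [[0.0069, 0.0647, 0.0734], [0.0356, 0.0774, 0.077], [0.0654, 0.0852, 0.081]]
```

View pics/f.png

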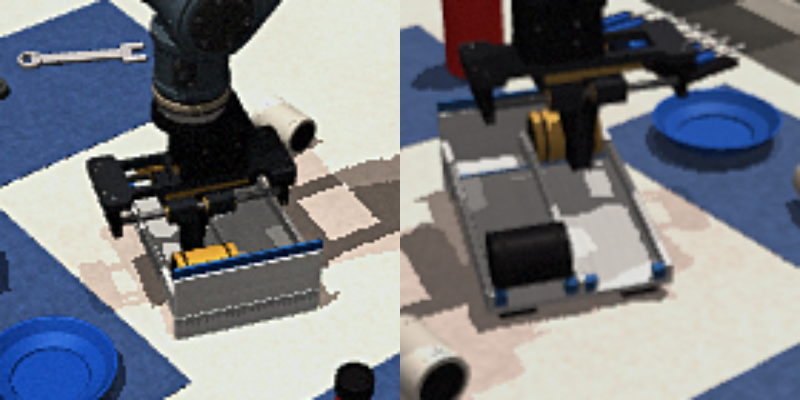

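The sleeve has dropped over the lip: its back face is at y≈52, its top at z≈78 mm, and the contact force is zero. I back off downhill, then go up.

play_rows([
  [[-0.004,-0.014,0],[0,0,0]],
  [[-0.009,-0.029,0.005],[0,0,0]],
  [[-0.013,-0.043,0.02],[0,0,0]],
  [[-0.015,-0.05,0.055],[0,0,0]],
  [[-0.018,-0.06,0.1],[0,0,0]],
  [[-0.025,-0.085,0.15],[0,0,0]],
  [[-0.035,-0.12,0.18],[0,0,0]],
  [[-0.035,-0.12,0.18],[0,0,0]],
])

```text
time_s: 6.9
position: [0.5756, -0.0963, 0.2558]
tcp_rot: [[0.957, 0.008, 0.289], [-0.289, -0.003, 0.957], [0.008, -1.0, -0.001]]
force: [-0.4, -0.4, 0.2]
opening: 0.007
```

Run:
```python
from rig import *; from h import *
s=read_state(); c=capture('side'); e=capture('scene')
print(s['time_s'],s['position'],s['force'])
ex=np.array([.959,-.284]);ey=np.array([.284,.959])
for n in (c,e):
    P,_=pts(n,goldm(n)); q=P[:,:2]-[.564,.004]; R=np.c_[q@ex,q@ey,P[:,2]]
    R=R[(abs(R[:,0]-.036)<.045)&(abs(R[:,1])<.12)&(R[:,2]<.1)&(R[:,2]>.02)]
    if len(R): print(len(R),np.percentile(R,[2,50,98],axis=0).round(4).tolist(),'top y',R[R[:,2]>np.percentile(R[:,2],90)].mean(0))
cv2.imwrite('pics/g.png',np.hstack([cv2.resize(e['frame'],(400,300)),cv2.resize(c['frame'][135:275,190:330],(300,300))])[:,:,::-1])
```

```text
6.9 [ 0.57559772 -0.09626362  0.25584993] [-0.419311   -0.37339277  0.22099571]
349 [[0.0051, 0.0514, 0.0462], [0.0336, 0.0589, 0.0687], [0.063, 0.0989, 0.0775]] top y [0.03807751 0.07316596 0.07724634]
104 [[0.0065, 0.0635, 0.0721], [0.0349, 0.0772, 0.077], [0.065, 0.0872, 0.081]] top y [0.03035123 0.08053448 0.08018478]
```

View pics/g.png

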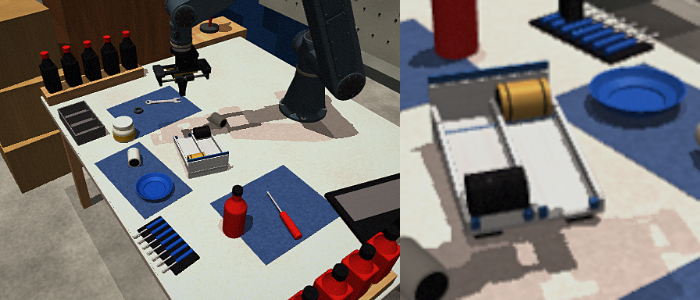

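The gold sleeve lies home against the stop, the black sleeve is at its lower end, and the gripper is clear, so I hand in.

```bash
python3 -c "
from rig import *
print(hand_in())"
```

```text
the job is handed in; nothing more can be done
None
```

The gold sleeve was pushed up its lane (rack x = +36 mm) with the shut fingertips. It dropped over the lip and lies home against the upper stop. I backed the gripper off and handed in at about 7 s; the hand-in gives no verdict.

- **Sleeve position:** after I backed off, its top was at 77–80 mm, which fits a home sleeve (56 + 23 mm). Its centre was at rack y of about 73–80 mm, against 76 mm for home. The two cameras differed by a few millimetres, and the sleeve had not moved between the picture with the finger still behind it and the one after.
- **Forces:** wrist-force readings stayed at or below about 2.5 N each time I checked.
- **Everything else:** the black sleeve is still at the lower end of its lane, and the other bench items look undisturbed in the pictures. I did not measure those.

No check failed.

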